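# Seat the filter plate in the mask aligner's spring-clip bracket

### The job

Take the filter plate that has ears out of the storage rack and slide its ears down into the two slots of the aluminium bracket, past the spring clips, until its bottom edge sits flat on the seat ledge between the slots. Feel for the ledge: its height is adjusted from job to job, so push gently, never bearing on the ledge with more than about 25 N, then let go and draw clear. Leave the plain plate and the other things around where they are.

Things in the scene. Friction and masses are not known exactly. Their poses are not given: they have to be found in the camera images.
- plate: Filter plate with ears: upright aluminium sheet 6 mm thick (x), 80 wide (y), 62 tall, round amber window. An ear 6 mm thick stands out 15 mm on each side (110 over ears), 10 to 40 mm above the bottom edge, lower outer corners rounded (8 mm). Origin: centre of the bottom edge, z up. Same both ways round. 130 to 250 g.
- plate_grip (a point): Middle of the black grip block on top of the eared plate: 12 mm thick (plate's x), 36 wide (y), 62 to 92 mm above the plate's bottom edge; this point is 77 mm above the bottom edge.
- blank: Plain plate, same sheet, window and grip block but no ears (80 mm wide); stands in the other groove of the rack. Leave it. Origin: centre of its bottom edge.
- rack: Fixed black rack, base 140 (x) by 84 (y) by 8 mm with two grooves along its y at x = +42 and -42 mm; groove cheeks 22 mm high above the base, 70 long, 1 mm clear on either side of a plate. Plates stand upright on the base, bottom edges 8 mm above the table, either plate in either groove. Origin: centre of its underside.
- bracket: Fixed aluminium bracket, base 90 (x) by 160 (y) by 8 mm. Two posts at y = +55 and -55, each with a vertical slot open at the top and to the middle, 8.4 mm wide in x, end wall 59 mm from the middle. Slots start 65 mm above the table and flare open up to 74. The plate goes in upright, its sheet along the bracket's y, either way round. Origin: centre of underside.
- clip_left_nose (a point): Rounded nose (radius 5) of the steel spring clip in the +y slot's end wall, centre 47 mm above the table. It stands 2.5 mm into the ear's way and gives outwards. Both clips meet the ears when the plate's bottom edge is about 37 mm above the table, take 5 to 15 N in all to push past, are fully back at 29 mm and then drag with some newtons.
- clip_right_nose (a point): The same nose of the clip in the -y slot. The plate's weight alone does not take it past the clips.
- seat: Seat between the slots: steel foot 24 by 60 by 4 mm fixed on the base, with a rigid steel ledge 16 (x) by 78 (y) mm locked at a height not measured here: its top is 14 to 22 mm above the table. A brass pin in its middle stands 3 mm proud and sinks flush under about 1 N. The plate's bottom edge must rest on the ledge. Origin: foot's underside, 8 mm above the table.
- objective: Steel microscope objective standing on the table, 34 mm across, 46 mm tall. Leave it. Origin: centre of its underside.
- jar: Closed amber jar, 56 mm across, 70 mm tall. Leave it. Origin: centre of its underside.
- driver: Screwdriver 150 mm long lying on the table. Leave it. Origin: middle of its underside.
Things that resemble listed ones, but are neither listed nor needed, are in the scene too. Of the things that look like the bracket, the smaller one is meant.

How it is judged:
By the outcome, as a careful person would: the job done as asked, in the order asked, and still so for the second after the job is handed in, with the robot touching nothing.
It also fails if it takes over 56 s, if anything falls off the work surface, if the arm or the gripper's body presses on something with over 40 N, if the wrist force passes 120 N, or if a joint passes its speed limit or range.

### The arm

A 6-joint arm with a two-finger parallel gripper is mounted at the origin on the work surface. World frame = base frame: x ahead of the robot, y to its left, z up, the work surface at z = 0. Lengths are in m, angles in rad, forces in N, time in s.
With the tool pointing down it reaches from about 0.375 to 0.9 m from the base axis. Payload 3.1 kg.
Tool frame: the origin (TCP) lies on the centre line of the jaws, within the pads' length; the fingertips stand 22 mm ahead of it and the grasp point (between the pads) lies 3 mm ahead of it; z points along the fingers, y is the line along which they close (so a half turn about z gives the same grasp; the last joint's range is limited). The gripper opens to 85 mm and grips with 20 to 120 N. Pads are 22 mm wide; open, the fingers measure 114 mm over their backs; the gripper's body (76 mm by 85 mm) begins 54 mm behind the grasp point. The pads swing forward as they close: fully open they stand 13 mm farther back than shut.
Start: joints at [-1.438, 0.527, 1.433, -0, 1.181, -0.178], TCP at [0.191, -0.595, 0.253] pointing down, gripper open.
Joint ranges: [-3.08, 3.08], [-0.75, 2.2], [0.22, 2.44], [-1.43, 4.57], [0, 2.65], [-2.85, 2.85]. Speed limits (rad/s): [2.79, 2.79, 3.14, 3.14, 3.14, 3.14].

### API

Orientations are given as a unit quaternion [x, y, z, w].
In Python, from station import sense, eyes, job gives the robot as it stands.
- The arm moves only by the shell command python3 -m pendant 'ROWS' [FORCE]. ROWS is one flat JSON list of numbers that holds 1 to 20 rows one after another, with no inner brackets; each row has 5 numbers: dx, dy, dz in a scale on which 1.0 is 75 cm, then a turn about the tool's z in shares of pi rad (1.0 is pi rad), then the opening from 0.0 (shut) to 1.0 (fully open); each row is the pose to reach, as a shift and turn from the pose commanded when the command began, along the tool's axes at that moment; what a row does not reach only later rows make up. A row lasts 1/10 s, in which the tool goes at most 0.05 m and 0.15 rad, less where a joint would pass 70% of its speed; a pose out of reach is approached as far as the arm can. The fingers move at their own pace and stop on an object; FORCE is the grip in N (left out, the last holds). Time passes only in rows, so rows that do not move let the fingers close. It prints the time, the measured TCP pose, the force, the opening and the grip force at its end. A shift or turn number past 1, either way, is cut back to 1. Input that does not fit is refused with a message, and nothing moves.
- sense(): the state, without advancing time (a new reading comes with each control period).
- eyes.snapshot(name): name is "scene" or "top" or "wrist"; returns a dict with "pixels" (480x640x3 uint8, red, green, blue), "range_z" (480x640 float32, m along the optical axis (not along the pixel's ray), 0 where there is no reading), "fov_y" (degrees; the focal length in pixels is half the picture's height over the tangent of half this angle, whatever the lens; pixels are square), "cx", "cy" (the principal point, pixels), "R" (3x3) and "t" (3): a world point X has camera coordinates R X + t; the wrist camera has in their place "hand_eye" (4x4, takes a point from camera to tool coordinates, whose origin is the TCP and whose axes are the flange's). Camera axes: x right, y down, z forward; pixel columns grow to the right and rows downward; lengths in m; the calibration is good to about 2 mm. A picture is of the moment at which its call begins: read the wrist's pose just before it.
- job.sign_off(): hands the job in; it is judged then, once.
The state is a dict: "t": time; "q": joint angles; "qd": joint speeds; "tau": joint torques, N m; "tcp_pos": TCP position; "tool_rot": TCP orientation; "force": force on the tool from outside, world axes, zero at the start; "ft_torque": the same for the moment, N m; "finger_gap": opening from 0.0 (shut) to 1.0 (fully open); "gripper_force": force on a finger pad.
Only numpy, scipy, OpenCV 4.12 (cv2) and the standard library are available. Lean on these libraries where they do the work, as an engineer would, in place of code of your own. Each camera call takes 0.05 s, during which the arm holds its last target. There are 200 camera calls.

## Working session

There is one attempt and no reset: what is moved stays moved. The work goes in short steps, Python scripts to look and compute and a shell command to move; the robot and the scene stay as the last step left them, time stands still between calls to the robot, and variables do not carry over. Pictures are saved under pics/ and viewed, at most 10 in all, crops included, and the job is handed in when it is done.

```bash
ls; mkdir -p pics; cat > h.py <<'E'
import numpy as np, cv2, pickle
from station import sense, eyes, job
from scipy.spatial.transform import Rotation as Ro
def snap(n):
    s=sense(); d=eyes.snapshot(n)
    if 'hand_eye' in d:
        T=np.eye(4);T[:3,:3]=Ro.from_quat(s['tool_rot']).as_matrix();T[:3,3]=s['tcp_pos']
        d['M']=T@np.array(d['hand_eye'])
    else:
        M=np.eye(4);M[:3,:3]=d['R'];M[:3,3]=d['t'];d['M']=np.linalg.inv(M)
    z=d['range_z'];f=240/np.tan(np.radians(d['fov_y'])/2)
    v,u=np.mgrid[:480,:640]
    P=np.stack([(u-d['cx'])/f*z,(v-d['cy'])/f*z,z,np.ones_like(z)],-1)
    d['W']=(P@d['M'].T)[...,:3]; d['W'][z==0]=np.nan
    return d
def save(d,name,crop=None,k=1):
    p=d['pixels'][...,::-1]
    if crop: a,b,c,e=crop; p=p[b:e,a:c]
    cv2.imwrite('pics/'+name,cv2.resize(p,None,fx=k,fy=k,interpolation=cv2.INTER_CUBIC))
E
python3 - <<'E'
from h import *
for n in ('top','scene'):
    d=snap(n); save(d,n+'1.png'); pickle.dump(dict(d),open(n+'1.pkl','wb'))
print(sense())
E
```

```text
pics
{'t': 0.1, 'q': array([-1.43848524e+00,  5.28360058e-01,  1.43378076e+00, -7.69636132e-06,
        1.18141782e+00, -1.78486313e-01]), 'qd': array([ 1.11098946e-05, -8.54437848e-04, -2.42508094e-03,  2.93139345e-04,
        8.16241923e-04,  4.51548257e-04]), 'tau': array([ 2.41365694e-05, -4.43302882e+01, -1.78586465e+01, -2.83028767e-04,
        3.83779625e-03, -1.17154670e-06]), 'tcp_pos': array([ 0.19108893, -0.59443221,  0.25243742]), 'tool_rot': array([ 9.87949197e-01,  1.54775381e-01,  1.91351770e-05, -9.82812001e-04]), 'force': array([-0.08059374,  0.19198602, -0.64455812]), 'ft_torque': array([-0.01021443,  0.0258929 , -0.00974304]), 'gripper_force': 0.0, 'finger_gap': 1.0026895965431122}
```

View pics/top1.png

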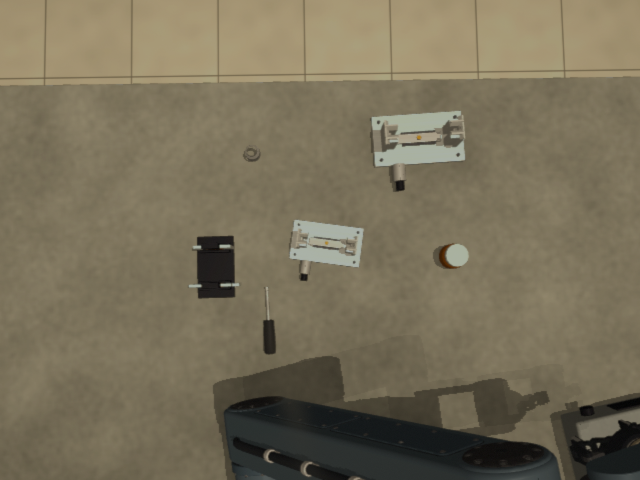

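View pics/scene1.png

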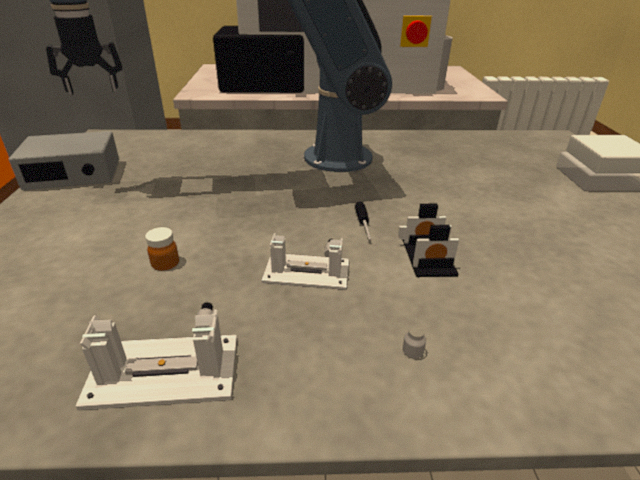

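Top view: the rack is at (216,267) with plates at v≈246 and v≈286, the smaller bracket at (326,243), and the larger look-alike bracket at (418,138). In the scene view the plates are at (426,228), where an ear seems visible at (403,233), and at (436,250). Candidates for the eared plate are these two, so next I take a close crop and measure.

```bash
python3 - <<'E'
from h import *
d=pickle.load(open('scene1.pkl','rb')); t=pickle.load(open('top1.pkl','rb'))
a=cv2.resize(d['pixels'][195:285,385:475],(400,400),interpolation=2)
b=cv2.resize(t['pixels'][225:305,175:255],(400,400),interpolation=2)
cv2.imwrite('pics/crop1.png',np.hstack([a,b])[...,::-1])
W=t['W']
for n,(u0,v0,u1,v1) in dict(rack=(180,225,250,310),br=(285,215,370,270)).items():
    w=W[v0:v1,u0:u1].reshape(-1,3); w=w[w[:,2]>.0055]
    print(n,len(w))
    for lo,hi in ((.005,.012),(.02,.035),(.035,.055),(.06,.08),(.08,.115)):
        q=w[(w[:,2]>lo)&(w[:,2]<hi)]
        if len(q)>4: print(lo,hi,len(q),q.min(0).round(4),q.max(0).round(4),q.mean(0).round(4), cv2.minAreaRect(q[:,:2].astype(np.float32)*1000))
w=d['W'][195:285,385:475].reshape(-1,3)
for lo,hi in ((.06,.068),(.07,.12),(.03,.048)):
    q=w[(w[:,2]>lo)&(w[:,2]<hi)]
    c,l=np.unique((q[:,0]/.01).round(),return_counts=1)
    print(lo,hi,[(x,k,q[(q[:,0]/.01).round()==x][:,1].min().round(3),q[(q[:,0]/.01).round()==x][:,1].max().round(3)) for x,k in zip(c,l)])
E
```

```text
rack 1999
0.005 0.012 1225 [0.4214 0.0745 0.0055] [0.6098 0.2308 0.012 ] [0.5161 0.15   0.0082] ((514.5709228515625, 151.6312255859375), (188.32867431640625, 155.6266632080078), 0.8187591433525085)
0.02 0.035 258 [0.465  0.1091 0.0206] [0.5684 0.1868 0.0347] [0.5145 0.1477 0.0289] ((517.0350341796875, 148.43899536132812), (77.57109069824219, 103.14204406738281), 89.16629791259766)
0.035 0.055 69 [0.4677 0.0933 0.035 ] [0.5619 0.2022 0.0549] [0.5049 0.1415 0.0439] ((512.7137451171875, 151.17623901367188), (90.64663696289062, 108.84416961669922), 5.023433685302734)
0.06 0.08 117 [0.4683 0.1086 0.0609] [0.5625 0.1899 0.08  ] [0.5227 0.1459 0.0703] ((515.3568115234375, 148.7941131591797), (93.40193176269531, 80.24604797363281), 1.3646104335784912)
0.08 0.115 208 [0.4684 0.1294 0.0803] [0.564  0.168  0.1089] [0.5189 0.1476 0.0988] ((516.6561889648438, 148.4310302734375), (95.70024871826172, 36.76453399658203), 1.727778673171997)
br 2475
0.005 0.012 1562 [ 0.5054 -0.1994  0.0055] [ 0.6307 -0.0077  0.012 ] [ 0.5653 -0.1013  0.0085] ((568.2688598632812, -103.21849822998047), (191.54054260253
[... 972 characters left out ...]
p.float64(0.108), np.float64(0.187)), (np.float64(48.0), np.int64(272), np.float64(0.109), np.float64(0.185)), (np.float64(55.0), np.int64(18), np.float64(0.131), np.float64(0.167)), (np.float64(56.0), np.int64(220), np.float64(0.109), np.float64(0.189)), (np.float64(57.0), np.int64(145), np.float64(0.131), np.float64(0.165))]
0.03 0.048 [(np.float64(47.0), np.int64(6), np.float64(0.093), np.float64(0.142)), (np.float64(48.0), np.int64(248), np.float64(0.092), np.float64(0.203)), (np.float64(49.0), np.int64(5), np.float64(0.123), np.float64(0.151)), (np.float64(56.0), np.int64(316), np.float64(0.109), np.float64(0.189)), (np.float64(57.0), np.int64(57), np.float64(0.117), np.float64(0.184))]
```

View pics/crop1.png

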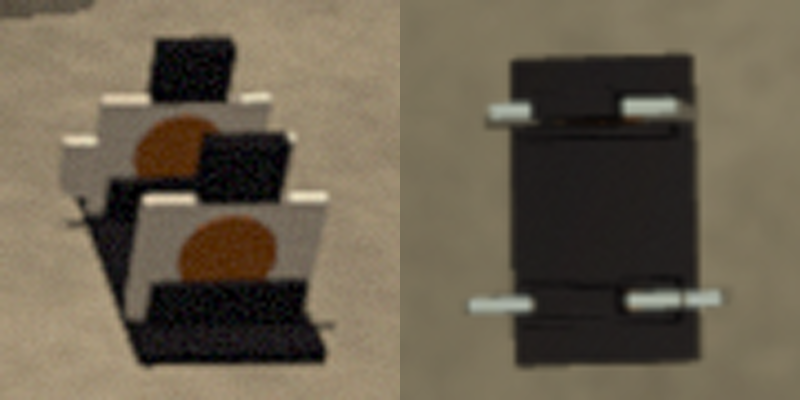

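The crop shows the eared plate is the one nearer the robot (ear at crop (80,150), top crop (500,305)). The other, at top crop (590,110), is plain. Next I work out the coarse pose and the move.

```bash
cat >> h.py <<'E'
def rel(xyz,yaw=None):
    """shift in tool axes to reach world TCP xyz; yaw= world angle wanted of tool y (mod pi)"""
    s=sense(); R=Ro.from_quat(s['tool_rot']).as_matrix()
    o=R.T@(np.array(xyz)-s['tcp_pos']); a=np.arctan2(R[1,1],R[0,1])
    dt=None if yaw is None else -((yaw-a+np.pi/2)%np.pi-np.pi/2)
    print('rel',o.round(4),'turn',dt,'ang now',a,'q6',s['q'][5])
E
python3 - <<'E'
from h import *
d=snap('wrist'); print(np.array(d['hand_eye']).round(3), d['fov_y'],d['cx'],d['cy'])
t=pickle.load(open('scene1.pkl','rb')); w=t['W'][195:285,385:475].reshape(-1,3)
q=w[(w[:,2]>.045)&(w[:,2]<.115)]
for lo,hi in ((.46,.49),(.545,.575)):
    p=q[(q[:,0]>lo)&(q[:,0]<hi)]; r=cv2.minAreaRect(p[:,:2].astype(np.float32)*1000); print(r)
    l=p[p[:,2]<.068]; print('sheet face', np.polyfit(l[:,1]-.148,l[:,0],1)); l=p[p[:,2]>.08]; print('grip face', np.polyfit(l[:,1]-.148,l[:,0],1))
b=np.array([.566,-.101]); rel([.566-.05,-.101,.30],np.radians(-8.5))
E
```

```text
[[-0.    -0.966 -0.26   0.066]
 [ 1.    -0.001  0.001  0.   ]
 [-0.001 -0.26   0.966 -0.12 ]
 [ 0.     0.     0.     1.   ]] 69.03553269744896 313.56019653074543 247.30957607186198
((477.6207580566406, 147.40023803710938), (108.65641784667969, 16.630748748779297), 85.94808197021484)
sheet face [-0.00529936  0.47799901]
grip face [0.04535592 0.47982616]
((560.0523681640625, 148.63624572753906), (15.447257041931152, 80.97216033935547), 2.043642044067383)
sheet face [-0.00856288  0.56208474]
grip face [0.01833712 0.56316775]
rel [ 0.4603 -0.3706 -0.0467] turn -1.1116442176905976 ang now -1.2599972041101157 q6 -0.17849212190160504
```

Careful with the scale: shifts go in shares of 75 cm and turns go in shares of pi rad. That gives: 0.517 m / 0.75 = 0.6893, -0.385 m / 0.75 = -0.5133, -1.11 rad / 3.1416 = -0.3533.

```bash
python3 -m pendant '[0.0533, -0.04, -0.0027, -0.0255, 1, 0.1067, -0.08, -0.0053, -0.0509, 1, 0.16, -0.12, -0.008, -0.0796, 1, 0.2133, -0.16, -0.0107, -0.1082, 1, 0.2667, -0.1987, -0.0133, -0.1369, 1, 0.32, -0.2387, -0.016, -0.1655, 1, 0.3733, -0.2773, -0.0187, -0.191, 1, 0.4267, -0.3173, -0.0213, -0.2196, 1, 0.48, -0.3573, -0.024, -0.2483, 1, 0.5333, -0.3973, -0.0267, -0.2737, 1, 0.5867, -0.4373, -0.0293, -0.3024, 1, 0.64, -0.476, -0.0333, -0.3279, 1, 0.6667, -0.496, -0.0347, -0.3438, 1, 0.6893, -0.5133, -0.036, -0.3533, 1, 0.6893, -0.5133, -0.036, -0.3533, 1, 0.6893, -0.5133, -0.036, -0.3533, 1, 0.6893, -0.5133, -0.036, -0.3533, 1, 0.6893, -0.5133, -0.036, -0.3533, 1]'
cat > m.py <<'E'
from h import *
d=snap('wrist'); save(d,'w1.png'); pickle.dump(dict(d),open('w1.pkl','wb'))
W=d['W'].reshape(-1,3)
for lo,hi in ((.006,.011),(.011,.03),(.068,.078)):
    q=W[(W[:,2]>lo)&(W[:,2]<hi)&(np.hypot(W[:,0]-.566,W[:,1]+.101)<.105)]
    print(lo,hi,len(q),q.mean(0).round(4),cv2.minAreaRect(q[:,:2].astype(np.float32)*1000))
E
python3 m.py
```

```text
t: 1.95
tcp_pos: [0.565, -0.0714, 0.2802]
tool_rot: [0.759, 0.651, -0.0, -0.0]
force: [0.2, -0.1, 0.1]
finger_gap: 1.003
gripper_force: 0.0
0.006 0.011 7099 [ 0.5688 -0.0953  0.0074] ((568.0735473632812, -101.81324768066406), (159.76327514648438, 90.12816619873047), 81.57107543945312)
0.011 0.03 2174 [ 0.5476 -0.0867  0.02  ] ((540.3919067382812, -97.038818359375), (141.1260986328125, 125.77658081054688), 81.45713806152344)
0.068 0.078 870 [ 0.5684 -0.0994  0.0718] ((567.982666015625, -101.63056182861328), (131.99790954589844, 39.2408561706543), 81.63150787353516)
```

View pics/w1.png

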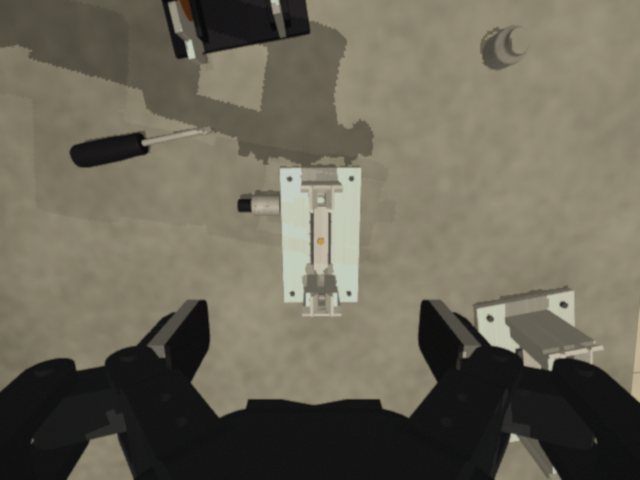

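The wrist view shows the small bracket centred at about (320,240), with the brass pin at (320,241) and nothing in the way. The rack is at the top (235,20). Now I move over the eared plate.

In the tool's units: 0.234 m / 0.75 = 0.312, 0.16 m / 0.75 = 0.2133, -0.16 rad / 3.1416 = -0.0509.

```bash
python3 -m pendant '[0.0533, -0.028, 0, -0.0095, 1, 0.1067, -0.0573, 0, -0.0191, 1, 0.16, -0.0853, 0, -0.0286, 1, 0.2133, -0.1133, 0, -0.0382, 1, 0.2667, -0.1427, 0, -0.0477, 1, 0.312, -0.1667, 0, -0.0509, 1, 0.312, -0.1667, 0, -0.0509, 1, 0.312, -0.1667, 0, -0.0509, 1, 0.312, -0.1667, 0, -0.0509, 1]'
cat > m2.py <<'E'
from h import *
d=snap('wrist'); save(d,'w2.png'); pickle.dump(dict(d),open('w2.pkl','wb'))
W=d['W'].reshape(-1,3)
for lo,hi in ((.006,.0105),(.044,.052),(.067,.074),(.09,.108)):
    q=W[(W[:,2]>lo)&(W[:,2]<hi)&(abs(W[:,0]-.516)<.08)&(abs(W[:,1]-.148)<.06)]
    for p in ([q[q[:,0]<.516],q[q[:,0]>.516]] if lo>.02 else [q]):
        if len(p)>9: print(lo,hi,len(p),p.mean(0).round(4),cv2.minAreaRect(p[:,:2].astype(np.float32)*1000))
w1=pickle.load(open('w1.pkl','rb'))['W']; c=np.array([.568,-.1017]); a=np.radians(-8.4)
r=(w1[...,:2]-c)@np.array([[np.cos(a),-np.sin(a)],[np.sin(a),np.cos(a)]])
m=(abs(r[...,0])<.006)&(abs(r[...,1])<.03); print('ledge',np.nanpercentile(w1[m][:,2],[10,50,90]))
rel([.4755,.148,.0],0.014)
E
python3 m2.py
```

```text
t: 2.9
tcp_pos: [0.4776, 0.1786, 0.2804]
tool_rot: [0.704, 0.71, 0.0, 0.0]
force: [-0.3, 0.9, -0.3]
finger_gap: 1.003
gripper_force: 0.0
0.006 0.0105 5025 [0.5116 0.1546 0.0073] ((518.5733642578125, 150.85205078125), (139.29896545410156, 83.5295181274414), 0.6268117427825928)
0.044 0.052 126 [0.4764 0.1713 0.0471] ((477.0225524902344, 148.51998901367188), (5.9700727462768555, 109.7647705078125), 0.9258970022201538)
0.044 0.052 129 [0.5577 0.1509 0.0482] ((557.8399047851562, 149.62789916992188), (79.90816497802734, 5.490836143493652), 87.07572174072266)
0.067 0.074 212 [0.4766 0.1591 0.0693] ((475.76617431640625, 148.38023376464844), (79.39810180664062, 10.60758113861084), 88.64192962646484)
0.067 0.074 289 [0.5599 0.156  0.0694] ((559.8558349609375, 149.38417053222656), (80.37300872802734, 11.06547737121582), 89.18280029296875)
0.09 0.108 518 [0.4769 0.1496 0.0989] ((476.8898620605469, 148.38497924804688), (11.02883529663086, 36.60919952392578), 0.5267535448074341)
0.09 0.108 604 [0.5598 0.1508 0.0982] ((560.6456298828125, 149.97476196289062), (12.289278030395508, 35.69176483154297), 0.9871051907539368)
ledge [0.01863316 0.0196015  0.02095311]
rel [-0.0303 -0.0026  0.2804] turn -0.006053566758634332 ang now 0.00794643324136563 q6 0.1304148491557846
```

View pics/w2.png

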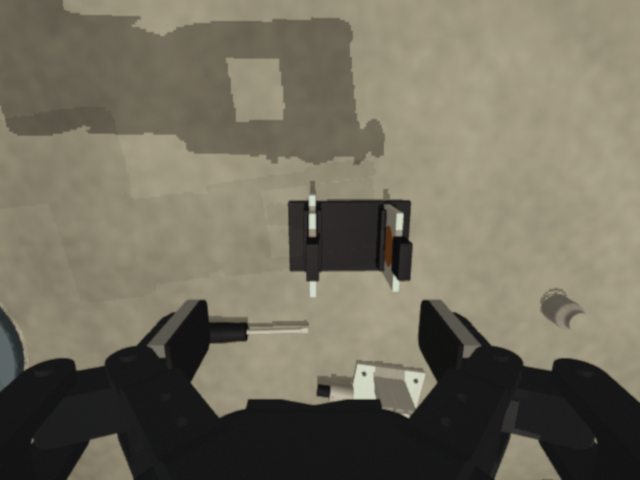

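The wrist view shows the eared plate at column 313 (ears at (312,188) and (312,288)) and the plain plate at column 397. I descend onto the eared plate.

In the tool's units: 0.13 m / 0.75 = 0.1733, 0.12 m / 0.75 = 0.16, -0.004 rad / 3.1416 = -0.0013.

```bash
python3 -m pendant '[-0.0267, -0.0013, 0.0533, -0.0013, 1, -0.04, -0.0017, 0.1067, -0.0013, 1, -0.04, -0.0017, 0.16, -0.0013, 1, -0.04, -0.0017, 0.1733, -0.0013, 1, -0.04, -0.0017, 0.1733, -0.0013, 1, -0.04, -0.0017, 0.1733, -0.0013, 1]' 50; python3 -c "
from h import *
rel([.4768,.1484,.089],.012)"
```

```text
t: 3.55
tcp_pos: [0.4774, 0.1494, 0.1514]
tool_rot: [0.702, 0.712, 0.001, 0.001]
force: [0.3, 0.1, -0.3]
finger_gap: 0.998
gripper_force: 0.0
rel [-0.001  -0.0008  0.0624] turn 0.001220355278810148 ang now 0.013220355278810162 q6 0.0662737377436227
```

In the tool's units: 0.0625 m / 0.75 = 0.0833, 0.055 m / 0.75 = 0.0733.

```bash
python3 -m pendant '[-0.0013, -0.0011, 0.04, 0, 1, -0.0013, -0.0011, 0.0733, 0, 1, -0.0013, -0.0011, 0.0833, 0, 1, -0.0013, -0.0011, 0.0833, 0, 1, -0.0013, -0.0011, 0.0833, 0, 0.3, -0.0013, -0.0011, 0.0833, 0, 0, -0.0013, -0.0011, 0.0833, 0, 0, -0.0013, -0.0011, 0.0833, 0, 0, -0.0013, -0.0011, 0.0833, 0, 0, -0.0013, -0.0011, 0.0833, 0, 0, -0.0013, -0.0011, 0.0833, 0, 0, -0.0013, -0.0011, 0.0833, 0, 0]' 50
```

```text
t: 4.75
tcp_pos: [0.476, 0.1487, 0.0883]
tool_rot: [0.702, 0.712, 0.001, 0.001]
force: [0.0, 0.7, 6.1]
finger_gap: 0.134
gripper_force: 49.8
```

In the tool's units: -0.13 m / 0.75 = -0.1733, -0.1 m / 0.75 = -0.1333.

```bash
python3 -m pendant '[0, 0, -0.0133, 0, 0, 0, 0, -0.04, 0, 0, 0, 0, -0.08, 0, 0, 0, 0, -0.1333, 0, 0, 0, 0, -0.1733, 0, 0, 0, 0, -0.1733, 0, 0, 0, 0, -0.1733, 0, 0, 0, 0, -0.1733, 0, 0]'
cat > m3.py <<'E'
from h import *
s=sense();print(s['tcp_pos'],s['force'],s['ft_torque'],s['finger_gap'])
d=snap('wrist'); save(d,'w3.png'); pickle.dump(dict(d),open('w3.pkl','wb'))
T=np.eye(4);T[:3,:3]=Ro.from_quat(s['tool_rot']).as_matrix();T[:3,3]=s['tcp_pos']
Wt=(d['W']-s['tcp_pos'])@T[:3,:3]
q=Wt.reshape(-1,3); q=q[(abs(q[:,1])<.025)&(abs(q[:,0])<.075)&(q[:,2]>-.03)&(q[:,2]<.1)]
h,e=np.histogram(q[:,2],np.arange(-.03,.1,.005));print(list(zip(e.round(3),h)))
for lo,hi in ((-.02,-.005),(.01,.03),(.045,.055),(.03,.08)):
    p=q[(q[:,2]>lo)&(q[:,2]<hi)]
    if len(p)>9: print(lo,hi,len(p),p.mean(0).round(4),cv2.minAreaRect(p[:,:2].astype(np.float32)*1000))
E
python3 m3.py
```

```text
t: 5.55
tcp_pos: [0.4735, 0.1485, 0.2164]
tool_rot: [0.702, 0.712, -0.002, -0.001]
force: [0.0, 0.4, -2.0]
finger_gap: 0.131
gripper_force: 49.3
[0.47353953 0.14851777 0.21644023] [ 0.00278975  0.42262111 -1.97480838] [-0.06414767 -0.01543123 -0.01982338] 0.1305838349917395
[(np.float64(-0.03), np.int64(1005)), (np.float64(-0.025), np.int64(1341)), (np.float64(-0.02), np.int64(447)), (np.float64(-0.015), np.int64(3625)), (np.float64(-0.01), np.int64(715)), (np.float64(-0.005), np.int64(562)), (np.float64(0.0), np.int64(489)), (np.float64(0.005), np.int64(443)), (np.float64(0.01), np.int64(405)), (np.float64(0.015), np.int64(915)), (np.float64(0.02), np.int64(84)), (np.float64(0.025), np.int64(29)), (np.float64(0.03), np.int64(39)), (np.float64(0.035), np.int64(48)), (np.float64(0.04), np.int64(429)), (np.float64(0.045), np.int64(12)), (np.float64(0.05), np.int64(1)), (np.float64(0.055), np.int64(13)), (np.float64(0.06), np.int64(0)), (np.float64(0.065), np.int64(0)), (np.float64(0.07), np.int64(0)), (np.float64(0.075), np.int64(0)), (np.float64(0.08), np.int64(0)), (np.float64(0.085), np.int64(0)), (np.float64(0.09), np.int64(0))]
-0.02 -0.005 4787 [ 0.0033  0.0004 -0.0116] ((3.9863100051879883, 2.374166488647461), (39.05665588378906, 38.72536087036133), 51.07039260864258)
0.01 0.03 1433 [0.0223 0.0005 0.0172] ((23.113096237182617, 0.31789398193359375), (38.62553787231445, 33.82048416137695), 89.89027404785156)
0.045 0.055 13 [0.0547 0.0006 0.0491] ((54.76215362548828, 0.6403388977050781), (0.1514384150505066, 5.68884801864624), 0.7790963649749756)
0.03 0.08 542 [0.0453 0.0007 0.0408] ((33.80614471435547, 0.7626833915710449), (42.06981658935547, 6.96259069442749), 1.051611065864563)
```

View pics/w3.png

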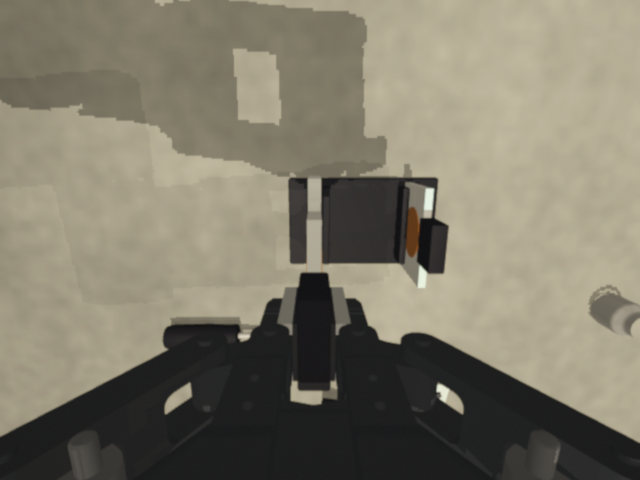

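The plate is held square: ears at columns 313-317, lifted clear of the rack, and the plain plate at (413,235) is undisturbed. I carry it over the bracket.

In the tool's units: -0.251 m / 0.75 = -0.3347, 0.0907 m / 0.75 = 0.1209, 0.16 rad / 3.1416 = 0.0509.

```bash
python3 -m pendant '[-0.0267, 0.0093, 0, 0.0032, 0, -0.08, 0.0293, 0, 0.0127, 0, -0.1333, 0.048, 0, 0.0191, 0, -0.1867, 0.0667, 0, 0.0286, 0, -0.24, 0.0867, 0, 0.035, 0, -0.2933, 0.1053, 0, 0.0446, 0, -0.32, 0.1147, 0, 0.0477, 0, -0.3347, 0.1209, 0, 0.0509, 0, -0.3347, 0.1209, 0.02, 0.0509, 0, -0.3347, 0.1209, 0.04, 0.0509, 0, -0.3347, 0.1209, 0.04, 0.0509, 0, -0.3347, 0.1209, 0.04, 0.0509, 0, -0.3347, 0.1209, 0.04, 0.0509, 0, -0.3347, 0.1209, 0.04, 0.0509, 0]' 60
cat > m4.py <<'E'
from h import *
import sys
d=snap('wrist'); save(d,sys.argv[1],(200,120,440,300),3.3)
s=sense(); print(s['tcp_pos'],s['force'],s['tool_rot'])
W=d['W'].reshape(-1,3)
for lo,hi in ((.005,.0105),(.066,.076)):
    q=W[(W[:,2]>lo)&(W[:,2]<hi)&(np.hypot(W[:,0]-.568,W[:,1]+.1017)<.1)]
    print(lo,hi,len(q),q.mean(0).round(4),cv2.minAreaRect(q[:,:2].astype(np.float32)*1000))
R=Ro.from_quat(s['tool_rot']).as_matrix();q=(W-s['tcp_pos'])@R
p=q[(abs(q[:,1])<.02)&(abs(q[:,0])<.075)&(q[:,2]>.03)&(q[:,2]<.055)];print('plate',len(p),p.min(0),p.max(0),p.mean(0),cv2.minAreaRect(p[:,:2].astype(np.float32)*1000))
rel([.5674,-.1014,.1645],np.radians(-8.4))
E
python3 m4.py w4.png
```

```text
t: 7.0
tcp_pos: [0.5699, -0.1007, 0.1886]
tool_rot: [0.757, 0.654, 0.0, 0.001]
force: [-0.1, -0.4, -2.0]
finger_gap: 0.13
gripper_force: 60.1
[ 0.56980899 -0.10080577  0.18859852] [ 0.11284305 -0.52732312 -1.6586358 ] [7.56644272e-01 6.53826417e-01 3.56977596e-04 5.78618680e-04]
0.005 0.0105 11563 [ 0.5703 -0.0867  0.0072] ((568.7538452148438, -98.85604095458984), (154.0194549560547, 90.18228149414062), 81.6786880493164)
0.066 0.076 1103 [ 0.5767 -0.0437  0.0712] ((576.4664916992188, -47.03889846801758), (22.31864356994629, 39.845458984375), 81.65107727050781)
plate 534 [ 0.01359121 -0.0030392   0.03009223] [0.05507101 0.00413911 0.05027742] [0.04508607 0.00077278 0.04059551] ((34.30122756958008, 0.889965295791626), (41.57790756225586, 7.032968044281006), 1.234992265701294)
rel [-0.0009 -0.0023  0.0241] turn 0.001072961210812684 ang now -0.14553469595671092 q6 -0.22268332813476419
```

View pics/w4.png

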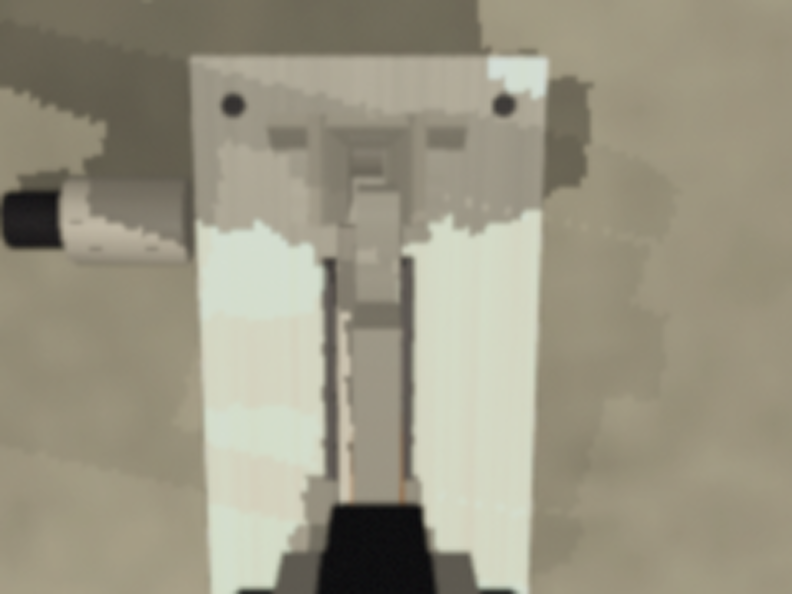

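The view shows the ear (crop (375,250)) sitting slightly right of the slot centre (crop (367,150)), agreeing with the computed -2.3 mm in tool y. I correct that, descend a little and recheck numerically.

In the tool's units: 0.03 m / 0.75 = 0.04, 0.02 m / 0.75 = 0.0267, 0.001 rad / 3.1416 = 0.0003.

```bash
python3 -m pendant '[-0.0007, -0.0016, 0.0133, 0.0003, 0, -0.0012, -0.0031, 0.0267, 0.0003, 0, -0.0012, -0.0031, 0.04, 0.0003, 0, -0.0012, -0.0031, 0.04, 0.0003, 0, -0.0012, -0.0031, 0.04, 0.0003, 0, -0.0012, -0.0031, 0.04, 0.0003, 0]'; python3 m4.py w5.png
```

```text
t: 7.65
tcp_pos: [0.5673, -0.1017, 0.1579]
tool_rot: [0.757, 0.653, 0.0, 0.0]
force: [0.0, -1.2, -1.3]
finger_gap: 0.132
gripper_force: 60.1
[ 0.5674085  -0.1017308   0.15809036] [ 0.92539662 -0.86835822 -1.93356366] [7.57112614e-01 6.53284249e-01 2.07877448e-04 3.70373130e-04]
0.005 0.0105 13377 [ 0.5711 -0.083   0.0072] ((568.8804321289062, -97.7674789428711), (152.22381591796875, 90.17044067382812), 81.65921020507812)
0.066 0.076 1456 [ 0.5768 -0.0441  0.0712] ((576.361572265625, -47.082149505615234), (22.023191452026367, 39.806304931640625), 81.55735778808594)
plate 543 [ 0.0133825  -0.00317292  0.03021138] [0.054884   0.00406236 0.05162495] [0.0448127  0.00063899 0.04067519] ((34.097511291503906, 0.7769227027893066), (41.587589263916016, 7.112709045410156), 1.2191060781478882)
rel [ 0.0003 -0.0001 -0.0064] turn -0.00035999925966145874 ang now -0.1469676564271852 q6 -0.22422924884780793
```

View pics/w5.png

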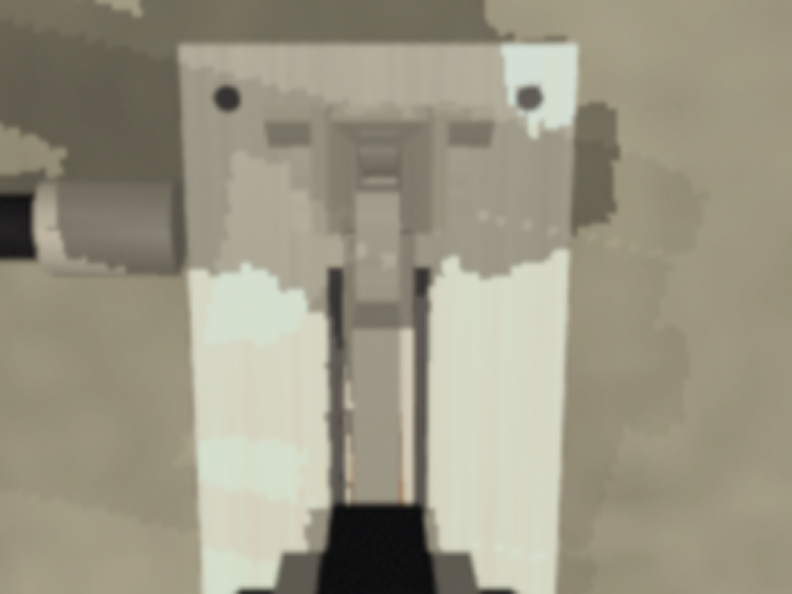

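The ear (column 377) is now centred in the slot (columns 356-402). I descend into the slots, stopping above the clips.

In the tool's units: 0.021 m / 0.75 = 0.028, 0.018 m / 0.75 = 0.024.

```bash
python3 -m pendant '[0, 0, 0.0067, 0, 0, 0, 0, 0.0133, 0, 0, 0, 0, 0.0187, 0, 0, 0, 0, 0.024, 0, 0, 0, 0, 0.028, 0, 0, 0, 0, 0.028, 0, 0, 0, 0, 0.028, 0, 0]'; python3 -m pendant '[0, 0, 0.004, 0, 0, 0, 0, 0.008, 0, 0, 0, 0, 0.012, 0, 0, 0, 0, 0.016, 0, 0, 0, 0, 0.016, 0, 0, 0, 0, 0.016, 0, 0]'
```

```text
t: 8.4
tcp_pos: [0.5671, -0.1016, 0.1367]
tool_rot: [0.757, 0.653, -0.0, -0.0]
force: [0.2, -0.1, -2.4]
finger_gap: 0.128
gripper_force: 60.2
t: 9.0
tcp_pos: [0.567, -0.1016, 0.1247]
tool_rot: [0.757, 0.653, -0.0, -0.0]
force: [0.3, 0.5, -2.4]
finger_gap: 0.133
gripper_force: 60.2
```

In the slots with no side load. Next is through the clips (37 to 29 mm), to about 30 mm.

In the tool's units: 0.009 m / 0.75 = 0.012, 0.006 m / 0.75 = 0.008.

```bash
python3 -m pendant '[0, 0, 0.004, 0, 0, 0, 0, 0.008, 0, 0, 0, 0, 0.012, 0, 0, 0, 0, 0.012, 0, 0]' 80; python3 -m pendant '[0, 0, 0.0027, 0, 0, 0, 0, 0.0053, 0, 0, 0, 0, 0.008, 0, 0, 0, 0, 0.008, 0, 0]'
```

```text
t: 9.4
tcp_pos: [0.5673, -0.1015, 0.1156]
tool_rot: [0.757, 0.653, 0.0, 0.0]
force: [0.9, -0.1, -1.8]
finger_gap: 0.127
gripper_force: 80.8
t: 9.8
tcp_pos: [0.5678, -0.1017, 0.1103]
tool_rot: [0.757, 0.653, 0.001, 0.001]
force: [0.9, 0.4, 2.0]
finger_gap: 0.124
gripper_force: 81.2
```

In the tool's units: 0.003 m / 0.75 = 0.004, 0.002 m / 0.75 = 0.0027.

```bash
for i in 1; do python3 -m pendant '[0, 0, 0.0013, 0, 0, 0, 0, 0.0027, 0, 0, 0, 0, 0.004, 0, 0, 0, 0, 0.004, 0, 0]'; python3 -m pendant '[0, 0, 0.0013, 0, 0, 0, 0, 0.0027, 0, 0, 0, 0, 0.0027, 0, 0]'; python3 -m pendant '[0, 0, 0.0013, 0, 0, 0, 0, 0.002, 0, 0, 0, 0, 0.002, 0, 0]'; done | grep -E 't:|tcp|force'
```

```text
t: 10.2
tcp_pos: [0.5673, -0.1016, 0.1066]
tool_rot: [0.757, 0.653, 0.0, 0.0]
force: [1.5, 1.0, 1.5]
gripper_force: 81.2
t: 10.5
tcp_pos: [0.567, -0.1016, 0.1046]
tool_rot: [0.757, 0.653, -0.0, -0.0]
force: [0.8, 0.6, 1.4]
gripper_force: 81.3
t: 10.8
tcp_pos: [0.5668, -0.1015, 0.1032]
tool_rot: [0.757, 0.653, -0.0, -0.0]
force: [0.4, 1.6, 1.9]
gripper_force: 81.4
```

Past the clips with a steady drag (Fz about 1.5 N). I feel for the ledge in 0.5 mm steps.

In the tool's units: 0.0005 m / 0.75 = 0.0007.

```bash
python3 -m pendant '[0, 0, 0.0007, 0, 0, 0, 0, 0.0007, 0, 0]' | grep -E 'tcp|^force'; python3 -m pendant '[0, 0, 0.0007, 0, 0, 0, 0, 0.0007, 0, 0]' | grep -E 'tcp|^force';python3 -m pendant '[0, 0, 0.0007, 0, 0, 0, 0, 0.0007, 0, 0]' | grep -E 'tcp|^force'
```

```text
tcp_pos: [0.5668, -0.1015, 0.1027]
force: [0.9, -0.2, 2.0]
tcp_pos: [0.5668, -0.1015, 0.1022]
force: [-0.4, 0.6, 2.5]
tcp_pos: [0.5668, -0.1015, 0.1017]
force: [-0.6, 0.5, 2.8]
```

In the tool's units: 0.0005 m / 0.75 = 0.0007.

```bash
python3 -m pendant '[0, 0, 0.0007, 0, 0, 0, 0, 0.0007, 0, 0]' | grep -E 'tcp|^force'; python3 -m pendant '[0, 0, 0.0007, 0, 0, 0, 0, 0.0007, 0, 0]' | grep -E 'tcp|^force'
```

```text
tcp_pos: [0.5668, -0.1015, 0.1012]
force: [-0.3, 1.1, 2.2]
tcp_pos: [0.5669, -0.1015, 0.1007]
force: [-0.3, 1.5, 2.6]
```

In the tool's units: 0.0005 m / 0.75 = 0.0007.

```bash
python3 -m pendant '[0, 0, 0.0007, 0, 0, 0, 0, 0.0007, 0, 0]' | grep -E 'tcp|^force'; python3 -m pendant '[0, 0, 0.0007, 0, 0, 0, 0, 0.0007, 0, 0]' | grep -E 'tcp|^force'
```

```text
tcp_pos: [0.5669, -0.1015, 0.1007]
force: [-1.1, 1.2, 5.9]
tcp_pos: [0.567, -0.1015, 0.1007]
force: [-2.3, 1.2, 9.7]
```

In the tool's units: 0.0005 m / 0.75 = 0.0007.

```bash
python3 -m pendant '[0, 0, 0.0007, 0, 0, 0, 0, 0.0007, 0, 0]' | grep -E 'tcp|^force'
```

```text
tcp_pos: [0.567, -0.1015, 0.1007]
force: [-2.4, 1.6, 11.9]
```

The ledge is reached: motion stops at TCP z 0.1007 (bottom edge about 20.4 mm, matching the camera estimate of about 20 mm) and Fz rises to 12 N. I release and draw clear.

```bash
python3 -m pendant '[0, 0, 0, 0, 0, 0, 0, 0, 0, 0]' 25;  python3 -m pendant '[0, 0, 0, 0, 0.2, 0, 0, 0, 0, 0.4, 0, 0, 0, 0, 0.7, 0, 0, 0, 0, 1, 0, 0, 0, 0, 1, 0, 0, 0, 0, 1, 0, 0, 0, 0, 1, 0, 0, 0, 0, 1]'; python3 -m pendant '[0, 0, -0.0067, 0, 1, 0, 0, -0.0267, 0, 1, 0, 0, -0.0667, 0, 1, 0, 0, -0.1333, 0, 1, 0.02, 0, -0.2, 0, 1, 0.04, 0, -0.24, 0, 1, 0.04, 0, -0.24, 0, 1, 0.04, 0, -0.24, 0, 1, 0.04, 0, -0.24, 0, 1]'
python3 - <<'E'
from h import *
d=snap('wrist'); save(d,'w6.png',(160,60,480,300),2.4)
e=snap('scene'); 
W=d['W'].reshape(-1,3)
w=W[(np.hypot(W[:,0]-.567,W[:,1]+.1015)<.07)]
for lo,hi in ((.05,.066),(.077,.086),(.1,.13)):
    p=w[(w[:,2]>lo)&(w[:,2]<hi)]
    if len(p)>9: print(lo,hi,len(p),p.mean(0).round(4),np.median(p[:,2]).round(4),cv2.minAreaRect(p[:,:2].astype(np.float32)*1000))
p=w[(w[:,2]>.078)&(w[:,2]<.085)]; u=(p[:,1]+.1015); print('top slope',np.polyfit(u,p[:,2],1))
x=e['pixels'][195:295,240:480]; y=d['pixels'][60:300,160:480]
cv2.imwrite('pics/fin.png',np.vstack([cv2.resize(x,(720,300),interpolation=2),cv2.resize(y,(400,300)).repeat(1,0) if 0 else cv2.copyMakeBorder(cv2.resize(y,(400,300)),0,0,0,320,cv2.BORDER_CONSTANT)])[...,::-1])
print(sense()['force'],sense()['t'])
E
```

```text
t: 12.6
tcp_pos: [0.567, -0.1016, 0.1007]
tool_rot: [0.757, 0.653, 0.0, 0.0]
force: [-3.6, 1.8, 11.9]
finger_gap: 0.127
gripper_force: 83.2
t: 13.4
tcp_pos: [0.567, -0.1016, 0.0993]
tool_rot: [0.757, 0.653, 0.0, 0.0]
force: [-0.3, -0.2, -1.1]
finger_gap: 0.997
gripper_force: 0.0
t: 14.3
tcp_pos: [0.5704, -0.0718, 0.2781]
tool_rot: [0.757, 0.653, -0.001, -0.001]
force: [0.4, -0.7, -0.2]
finger_gap: 0.998
gripper_force: 0.0
0.05 0.066 771 [ 0.5678 -0.1044  0.0613] 0.0632 ((568.5848388671875, -99.18767547607422), (127.48815155029297, 39.96464538574219), 81.63312530517578)
0.077 0.086 250 [ 0.5687 -0.0909  0.0818] 0.0818 ((566.7064208984375, -101.40464782714844), (80.2908706665039, 11.140525817871094), 80.18546295166016)
0.1 0.13 578 [ 0.5671 -0.0997  0.1111] 0.1115 ((566.7247924804688, -101.27149200439453), (36.59796142578125, 11.364492416381836), 81.57730102539062)
top slope [-7.61654355e-05  8.18072716e-02]
[-0.05518075 -0.50186647 -0.60388538] 14.4
```

View pics/fin.png

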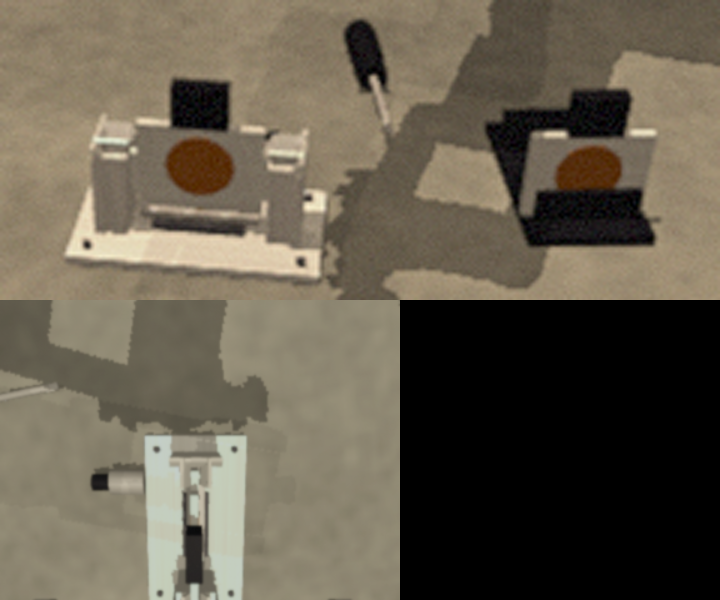

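The plate stands upright in the slots with its bottom edge on the ledge (fin.png (205,212)), level and at the felt height. The plain plate is still in the rack (590,170).

```bash
python3 -c "
from station import job
print(job.sign_off())"
```

```text
the job is handed in; nothing more can be done
None
```

The eared plate is past the clips and rests level on the seat ledge, about 20 mm above the table. I pushed on the ledge with roughly 10 N, let go and drew clear, and handed the job in at about 14.4 s with the plain plate still in the rack.

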